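# Open the retained-sample jar at the packing bench

## Task

Unscrew the cap of the white sample jar (anticlockwise from above, regripping as often as needed) until the thread lets go, lift it clear without forcing it, and gently set it down flat, mouth down, inside the shallow steel tray. Leave the two bottles and the cardboard tape roll where they stand.

Things in the scene. Friction and masses are not known exactly. Their poses are not given: they have to be found in the camera images.
- cap: Ribbed grey plastic screw cap, 60 mm across, 42 mm tall, 60 to 125 g, on the jar's upright neck. Origin: centre of its lower edge (mouth); z up through the closed top. Right-hand thread: turning anticlockwise from above raises it 16 mm per turn, with 1 mm of play up, down and sideways. It comes free after about 1.7 turns (10 to 11 rad), some 26 mm up; until then lugs hold it against a pull.
- cap_top (a point): Centre of the cap's flat top, 42 mm above cap. Grip the cap across its 60 mm from above, 15 to 20 N is enough; it turns easily (under 0.3 N m) and stays where it is left.
- jar: White plastic sample jar, 104 mm across, with a threaded neck, clamped in a steel cradle with a 136 mm round base plate that is fixed to the bench. Origin: centre of the underside, on the bench; z up along the neck's axis. Shoulder 117 mm high; the seated cap's lower edge is 122 mm high, its top 164 mm.
- neck_rim (a point): Centre of the jar neck's rim, on its axis, 159 mm above the bench. The neck is 50 mm across its thread. A cap whose lower edge is above this point is clear of the jar.
- tray: Shallow open steel tray fixed to the bench, 160 mm (its x) by 130 mm (its y), walls 4 mm thick and 14 mm high, floor 4 mm thick. Origin: centre of the underside. The tray and the jar may have swapped sides.
- bottle_a: Green glass oil bottle with yellow cap, 66 mm across, 200 mm tall, loose; bystander. Origin: centre of its underside.
- bottle_b: Second such bottle; bystander.
- tape: Cardboard-brown tape roll lying flat, 90 mm across, 48 mm tall, loose; bystander. Origin: centre of its underside.

How it is judged (in metres and radians):
On the way, in this order (a step that is already met when the one before it is completed fails the run):
1. the cap is unscrewed the better part of a turn: it has risen 12 mm but still sits upright on the neck (z of cap in the frame of jar between 0.134 and 0.152 m and horizontal distance between cap and jar below 0.006 m and angle between cap's own z axis and vertical below 0.15 rad), for 0.2 s.
2. the cap is lifted clear above the neck's rim (z of cap in the frame of neck_rim above 0.005 m), for 0.1 s.
At the end, for the whole second after the job is handed in: The cap stands mouth down and flat (tilt under 0.1 rad, lower edge within 3 mm of the tray floor) wholly inside the tray's walls, released and at rest (x of cap in the frame of tray between -0.055 and 0.055 m and y of cap in the frame of tray between -0.04 and 0.04 m and z of cap in the frame of tray below 0.007 m and angle between cap's own z axis and vertical below 0.1 rad and linear speed of cap below 0.02 m/s and angular speed of cap below 0.2 rad/s); the robot touches nothing.
It fails at once if the cap is forced: more than 90 N between cap and jar (contact force between cap and jar above 90 N).
It fails at once if the cap is banged into the tray: more than 60 N between cap and tray (contact force between cap and tray above 60 N).
It fails at once if the cap is dropped: it falls out of the fingers by more than about 10 mm (faster than 0.45 m/s while the fingers do not hold it) (linear speed of cap above 0.45 m/s and contact force between the fingers and cap below 0.3 N).
It fails at once if a bottle is moved by more than 30 mm or tipped (distance of any of bottle_a, bottle_b from where it was at the start of the episode above 0.03 m or angle between any of bottle_a, bottle_b's own z axis and vertical above 0.3 rad).
It fails at once if the tape roll is moved by more than 30 mm (distance of tape from where it was at the start of the episode above 0.03 m).
It also fails if it takes over 72 s, if anything falls off the work surface, if the arm or the gripper's body presses on something with over 40 N, if the wrist force passes 120 N, or if a joint passes its speed limit or range.

## Robot

A 6-joint arm with a two-finger parallel gripper is mounted at the origin on the work surface. World frame = base frame: x ahead of the robot, y to its left, z up, the work surface at z = 0. Lengths are in mm, angles in rad, forces in N, time in s.
With the tool pointing down it reaches from about 350 to 975 mm from the base axis. Payload 7.1 kg.
Tool frame: the origin (TCP) lies between the finger pads; the fingertips stand 17 mm ahead of it and the grasp point (between the pads) lies 2 mm behind it; z points along the fingers, y is the line along which they close (so a half turn about z gives the same grasp; the last joint's range is limited). The gripper opens to 88 mm and grips with 3 to 60 N. Pads are 20 mm wide; open, the fingers measure 115 mm over their backs; the gripper's body (75 mm by 178 mm) begins 61 mm behind the grasp point.
Start: joints at [1.14, 0.423, 1.63, -0, 1.089, -0.019], TCP at [250.13, 572.748, 239.675] pointing down, gripper open.
Joint ranges: [-3, 3], [-0.9, 2.11], [0.09, 2.58], [-1.31, 4.45], [0.11, 2.69], [-2.54, 2.54]. Speed limits (rad/s): [2.39, 2.39, 3.01, 3.14, 3.14, 3.14].

## Interface

Orientations are given as a rotation vector (axis times angle).
In Python, from workcell import ctrl gives the robot as it stands.
- The arm moves only by the shell command python3 jog.py FILE [OPENING], which reads ROWS from the file FILE. ROWS is a JSON list that holds a single list of rows (three levels of brackets), with 1 to 5 rows, each of 6 numbers: dx, dy, dz in mm, then a rotation vector rx, ry, rz in rad; each row shifts and turns the commanded pose from where the row before left it, along the tool's axes as they then stand; what a row does not reach is not made up. A row lasts 1/12 s, in which the tool goes at most 41.7 mm and 0.125 rad, less where a joint would pass 70% of its speed; a pose out of reach is approached as far as the arm can. OPENING is the finger opening in mm, set as the command begins (- or left out keeps the last). The fingers move at their own pace and stop on an object; the grip force is fixed at half the most. Time passes only in rows, so rows that do not move let the fingers close. It prints the time, the measured TCP pose, the force, the opening and the grip force at its end. Input that does not fit is refused with a message, and nothing moves.
- ctrl.get_obs(): the state, without advancing time (a new reading comes with each control period).
- ctrl.get_image(name): name is "scene" or "top" or "wrist"; returns a dict with "img" (480x640x3 uint8, red, green, blue), "fx", "fy", "cx", "cy" (pixels), "R" (3x3) and "t" (3): a world point X has camera coordinates R X + t. Camera axes: x right, y down, z forward; pixel columns grow to the right and rows downward; lengths in mm; the calibration is good to about 2 mm. The wrist camera is an equidistant fisheye: a pixel r from the principal point sees the ray r / f radians off the axis. A picture is of the moment at which its call begins. There is no depth.
- ctrl.close_job(): hands the job in; it is judged then, once.
The state is a dict: "t": time; "qpos": joint angles; "qvel": joint speeds; "joint_torque": joint torques, N m; "ee_pos": TCP position; "orientation": TCP orientation; "ft_force": force on the tool from outside, world axes, zero at the start; "moment": the same for the moment, N m; "width": finger opening in mm; "grasp_force": force on a finger pad.
Only numpy, scipy, OpenCV 4.12 (cv2) and the standard library are available. Lean on these libraries where they do the work, as an engineer would, in place of code of your own. Each camera call takes 0.05 s, during which the arm holds its last target. There are 200 camera calls.

## Working session

There is one attempt and no reset: what is moved stays moved. The work goes in short steps, Python scripts to look and compute and a shell command to move; the robot and the scene stay as the last step left them, time stands still between calls to the robot, and variables do not carry over. Pictures are saved under pics/ and viewed, at most 10 in all, crops included, and the job is handed in when it is done.

```bash
ls; mkdir -p pics; python3 - <<'E'
from workcell import ctrl
import cv2,numpy as np
o=ctrl.get_obs();print(o)
ims=[]
for n in("scene","top"):
    d=ctrl.get_image(n);cv2.imwrite(f"pics/{n}0.png",d["img"][:,:,::-1]);np.savez(f"pics/{n}0.npz",**d)
    print(n,d["fx"],d["cx"],d["cy"],np.round(-d["R"].T@d["t"]),np.round(d["R"],2).tolist())
E
```

```text
jog.py
pics
workcell.py
{'t': 0.0, 'qpos': array([ 1.14000435e+00,  4.23845732e-01,  1.63070394e+00,  3.10062554e-05,
        1.08859120e+00, -1.89889737e-02]), 'qvel': array([ 0.00048714, -0.00071765,  0.00078974,  0.00021563, -0.00099885,
       -0.00162466]), 'joint_torque': array([ 2.78452870e-03, -5.44647253e+01, -2.73665750e+01,  6.45217183e-02,
        2.27542670e-02, -1.35951768e-04]), 'ee_pos': array([249.90141766, 572.27658218, 238.89314772]), 'orientation': array([-6.42243576e-01, -3.07486336e+00,  2.36080090e-03]), 'ft_force': array([ 0.05331485, -0.20978673, -0.40213587]), 'moment': array([ 0.05379587,  0.0196582 , -0.00357939]), 'grasp_force': 0.0, 'width': 87.9715089367209}
scene 583.609870432796 326.86189771002967 240.53969325506716 [1112.  611.  721.] [[-0.79, 0.61, 0.02], [0.36, 0.49, -0.79], [-0.49, -0.62, -0.61]]
top 552.4881889575387 320.78231431650545 250.84220555431483 [ 422.   -2. 1033.] [[-0.01, -1.0, 0.0], [-0.98, 0.0, -0.2], [0.2, -0.0, -0.98]]
```

View pics/top0.png

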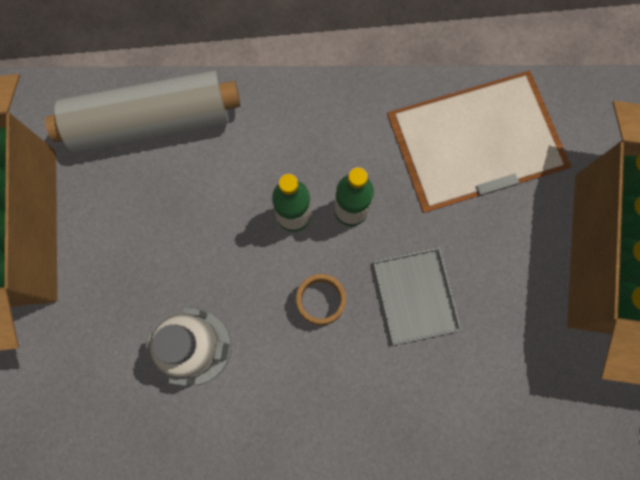

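View pics/scene0.png

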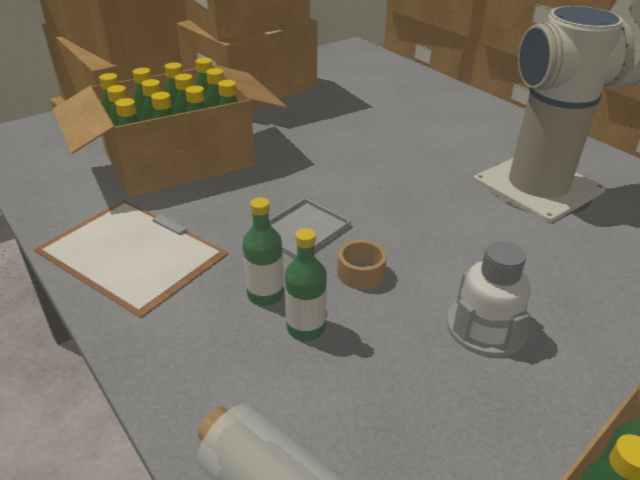

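The top view shows the jar with its grey cap at about (173,345), the tray at (416,297), the tape at (320,299), and the bottle caps at (288,184) and (357,177). The scene view has the cap at (503,262) and the tray at (308,230).

```bash
cat > h.py <<'E'
import numpy as np,cv2
def ray(d,u,v):
    c=np.array([(u-d["cx"])/d["fx"],(v-d["cy"])/d["fy"],1.]);R=np.array(d["R"]);return -R.T@d["t"],R.T@c
def onz(d,u,v,z):
    o,r=ray(d,u,v);return o+r*(z-o[2])/r[2]
def proj(d,X):
    c=np.array(d["R"])@X+d["t"];return d["fx"]*c[0]/c[2]+d["cx"],d["fy"]*c[1]/c[2]+d["cy"]
E
python3 - <<'E'
from h import *
d=dict(np.load("pics/top0.npz"));s=dict(np.load("pics/scene0.npz"))
def blobs(d,box,f,n):
    x0,y0,x1,y1=box;im=d["img"][y0:y1,x0:x1].astype(int);m=f(im).astype(np.uint8)
    m=cv2.morphologyEx(m,cv2.MORPH_OPEN,np.ones((3,3)))
    c=max(cv2.findContours(m,0,1)[0],key=cv2.contourArea)+np.array([x0,y0]);print(n,cv2.contourArea(c),cv2.fitEllipse(c),cv2.boundingRect(c));return c
for y in (330,345,360): print(y,d["img"][y,140:225:4].sum(1).tolist())
print(d["img"][297,360:470:4].tolist())
c=blobs(d,(140,315,200,375),lambda i:(i.sum(2)<330)&(i.sum(2)>205),"cap")
for r in range(230,290,6): print(r,s["img"][r,476:532:4].sum(1).tolist())
for n,b in(("a",(270,170,305,195)),("b",(340,160,375,192))):
    c=blobs(d,b,lambda i:(i[:,:,0]>150)&(i[:,:,2]<80),n);u,v=cv2.fitEllipse(c)[0];print(onz(d,u,v,200))
c=blobs(d,(285,265,355,335),lambda i:(i[:,:,0]-i[:,:,2]>40),"tape");u,v=cv2.fitEllipse(c)[0];print(onz(d,u,v,48))
for z,p in((14,[(374,264),(439,250),(458,330),(394,344)]),): 
    P=np.array([onz(d,*q,z) for q in p]);print(P.round(),P.mean(0),np.linalg.norm(np.diff(P,axis=0),axis=1))
big=lambda d,x,y,w,h:cv2.resize(d["img"][y:y+h,x:x+w,::-1],(400,400),interpolation=2)
cv2.imwrite("pics/crop1.png",np.hstack([big(d,140,310,70,70),big(s,465,235,70,70)]))
cv2.imwrite("pics/crop2.png",np.hstack([big(d,360,240,110,110),big(s,250,180,110,110)]))
E
```

```text
330 [334, 332, 327, 323, 369, 314, 304, 300, 298, 301, 305, 287, 242, 519, 556, 560, 514, 378, 322, 350, 387, 386]
345 [266, 182, 225, 275, 295, 297, 299, 302, 302, 303, 303, 303, 303, 198, 405, 564, 567, 484, 346, 312, 367, 235]
360 [186, 181, 183, 198, 279, 276, 291, 297, 303, 296, 235, 180, 454, 544, 541, 531, 416, 308, 245, 228, 222, 297]
[[112, 107, 105], [115, 112, 108], [114, 110, 107], [113, 108, 106], [86, 83, 81], [65, 63, 61], [132, 133, 125], [134, 134, 127], [134, 133, 127], [132, 133, 126], [135, 134, 128], [136, 136, 129], [134, 133, 127], [133, 132, 127], [134, 134, 127], [136, 136, 129], [137, 137, 130], [137, 136, 129], [137, 135, 130], [136, 135, 130], [138, 138, 131], [136, 136, 129], [78, 78, 75], [114, 114, 109], [115, 111, 108], [115, 110, 108], [115, 111, 109], [112, 108, 105]]
cap 1476.5 ((167.60716247558594, 346.2336730957031), (45.009178161621094, 48.246524810791016), 45.11924743652344) (140, 325, 52, 50)
230 [400, 392, 393, 393, 395, 390, 390, 392, 386, 395, 395, 392, 385, 390]
236 [397, 382, 395, 392, 387, 389, 389, 392, 390, 387, 391, 391, 384, 384]
242 
[... 583 characters left out ...]
9, 338, 333]
a 235.0 ((287.75555419921875, 182.21066284179688), (17.092069625854492, 17.651639938354492), 106.53364562988281) (279, 174, 18, 18)
[706.20218774  45.82607846 200.        ]
b 238.5 ((357.7327575683594, 175.65252685546875), (16.9631404876709, 18.029987335205078), 107.30767059326172) (349, 167, 19, 18)
[716.6314602  -64.98997662 200.        ]
tape 1919.0 ((320.6258544921875, 298.4943542480469), (49.331417083740234, 49.559234619140625), 14.755549430847168) (296, 274, 50, 50)
[539.76236883  -5.69575148  48.        ]
[[ 608. -106.   14.]
 [ 634. -230.   14.]
 [ 485. -257.   14.]
 [ 460. -139.   14.]] [ 546.86618674 -182.92087839   14.        ] [126.03495508 152.25982637 120.57469369]
```

View pics/crop1.png

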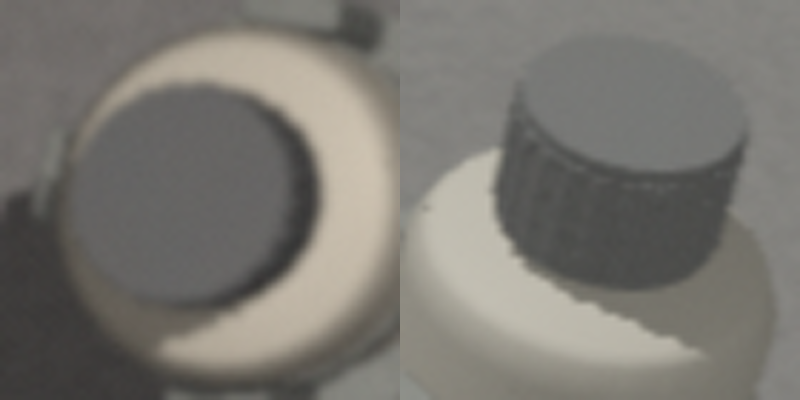

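View pics/crop2.png

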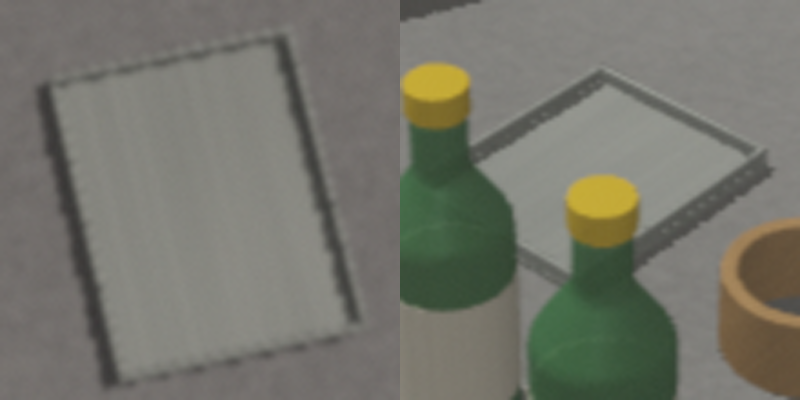

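Crop 1 shows the cap-top disc centred at crop (181,194), or top pixel (171.3,343.5). In the scene view it is at crop (633,105), or pixel (505.4,253.0). Crop 2 shows the tray unobstructed, centred near top pixel (416,296), with the bottles beyond it and the tape beside it.

```bash
python3 - <<'E'
from h import *
from scipy.spatial.transform import Rotation as Ro
d=dict(np.load("pics/top0.npz"));s=dict(np.load("pics/scene0.npz"))
a=(171.3,343.5);b=(505.4,253.0)
print(onz(d,*a,164),onz(s,*b,164))
(o1,r1),(o2,r2)=ray(d,*a),ray(s,*b)
k=np.linalg.lstsq(np.c_[r1,-r2],o2-o1,rcond=None)[0];print(o1+r1*k[0],o2+r2*k[1])
# radius check
print(onz(d,171.3-19.4,343.5,164)-onz(d,171.3+19.4,343.5,164))
# jar base plate and tray
print(Ro.from_rotvec([-6.42243576e-01, -3.07486336e+00,0.0024]).as_matrix().round(3))
for p in((416.1,296.2),(374,264)):print(onz(d,*p,7))
E
echo '[[[-32.7, -23.3, 0, 0, 0, 0], [-32.7, -23.3, 0, 0, 0, 0], [-32.7, -23.3, 0, 0, 0, 0], [-32.7, -23.3, 0, 0, 0, 0], [-32.7, -23.3, 0, 0, 0, 0]]]' > next.json && python3 jog.py next.json 88
echo '[[[-32.7, -23.3, 0, 0, 0, 0], [-32.7, -23.3, 0, 0, 0, 0], [-32.7, -23.3, 0, 0, 0, 0], [-32.7, -23.3, 0, 0, 0, 0], [-32.7, -23.3, 0, 0, 0, 0]]]' > next.json && python3 jog.py next.json
echo '[[[0, 0, 0, 0, 0, 0], [0, 0, 0, 0, 0, 0]]]' > next.json && python3 jog.py next.json
cat > look.py <<'E'
import sys
from workcell import ctrl
from h import *
o=ctrl.get_obs();print({k:np.round(o[k],3).tolist() for k in("t","qpos","ee_pos","orientation","ft_force","width")})
n,f=sys.argv[1:3]
d=ctrl.get_image(n);np.savez(f"pics/{f}.npz",**d);cv2.imwrite(f"pics/{f}.png",d["img"][:,:,::-1])
E
python3 look.py wrist w1; python3 look.py top t1
```

```text
t: 0.52
ee_pos: [353.6, 398.8, 239.3]
orientation: [-0.641, -3.075, 0.001]
ft_force: [-0.6, 0.4, -0.1]
width: 88.3
grasp_force: 0.0
t: 0.93
ee_pos: [457.0, 226.4, 239.6]
orientation: [-0.642, -3.075, 0.0]
ft_force: [0.2, -0.2, 0.0]
width: 88.0
grasp_force: 0.0
t: 1.1
ee_pos: [457.2, 226.6, 239.5]
orientation: [-0.649, -3.073, 0.0]
ft_force: [1.0, 0.8, 0.3]
width: 87.9
grasp_force: 0.0
{'t': 1.1, 'qpos': [0.437, 0.255, 1.88, 0.0, 1.006, -0.718], 'ee_pos': [457.235, 226.579, 239.475], 'orientation': [-0.649, -3.073, 0.0], 'ft_force': [0.98, 0.845, 0.256], 'width': 87.867}
{'t': 1.15, 'qpos': [0.439, 0.255, 1.881, 0.0, 1.006, -0.718], 'ee_pos': [456.579, 227.767, 239.456], 'orientation': [-0.646, -3.074, 0.0], 'ft_force': [0.213, 0.109, 0.686], 'width': 87.997}
```

View pics/w1.png

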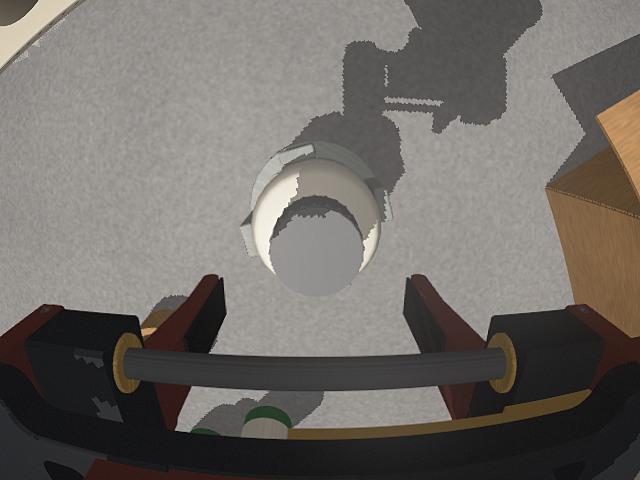

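The wrist view shows the cap disc centred at about (317,250), midway between the fingers at x of about 222 and 406.

```bash
python3 - <<'E'
from h import *
d=dict(np.load("pics/w1.npz"));im=d["img"].astype(int)
print(im[250,255:380:8].tolist())
c=im[250,317];m=(abs(im-c).sum(2)<24).astype(np.uint8);m=cv2.morphologyEx(m,2,np.ones((3,3)))
n,l,s,ce=cv2.connectedComponentsWithStats(m);k=l[250,317];print(s[k],ce[k])
R=d["R"];o=-R.T@d["t"];print(o)
def fz(u,v,z):
    x,y=u-d["cx"],v-d["cy"];r=np.hypot(x,y);th=r/d["fx"]
    w=R.T@np.array([x/r*np.sin(th),y/r*np.sin(th),np.cos(th)]);return o+w*(z-o[2])/w[2]
q=s[k];ct=max(cv2.findContours((l==k).astype(np.uint8),0,1)[0],key=cv2.contourArea)[:,0]
P=np.array([fz(u,v,164) for u,v in ct])
A=np.c_[2*P[:,:2],np.ones(len(P))];
for i in range(6):
    x=np.linalg.lstsq(A,(P[:,:2]**2).sum(1),rcond=None)[0];rad=np.sqrt(x[2]+x[0]**2+x[1]**2)
    e=abs(np.hypot(*(P[:,:2]-x[:2]).T)-rad);g=e<max(1,np.percentile(e,85));P,A=P[g],A[g]
print(x[:2],rad,len(P))
E
```

```text
[[173, 173, 166], [244, 240, 228], [152, 149, 147], [150, 149, 146], [150, 149, 146], [149, 147, 145], [147, 146, 143], [148, 146, 144], [148, 146, 142], [145, 144, 142], [147, 145, 143], [145, 141, 141], [144, 141, 140], [143, 140, 139], [230, 224, 209], [120, 116, 108]]
[ 270  211   92   88 6025] [317.01443983 254.66190871]
[387.76052397 257.79460752 385.18536083]
[455.98970554 228.69736839] 28.490577523424065 171
```

```bash
echo '[[[0.8, 0.7, 30, 0, 0, 0], [0, 0, 25, 0, 0, 0], [0, 0, 20, 0, 0, 0], [0, 0, 10, 0, 0, 0], [0, 0, 4.5, 0, 0, 0]]]' > next.json && python3 jog.py next.json
echo '[[[0, 0, 0, 0, 0, 0], [0, 0, 0, 0, 0, 0], [0, 0, 0, 0, 0, 0], [0, 0, 0, 0, 0, 0]]]' > next.json && python3 jog.py next.json 40
echo '[[[0, 0, 0, 0, 0, 0], [0, 0, 0, 0, 0, 0], [0, 0, 0, 0, 0, 0], [0, 0, 0, 0, 0, 0]]]' > next.json && python3 jog.py next.json
```

```text
t: 1.62
ee_pos: [454.5, 230.2, 148.6]
orientation: [-0.638, -3.073, 0.003]
ft_force: [-0.4, 0.1, 0.1]
width: 87.7
grasp_force: 0.0
t: 1.95
ee_pos: [456.7, 229.7, 151.3]
orientation: [0.642, 3.074, 0.002]
ft_force: [0.1, -0.6, -0.1]
width: 64.6
grasp_force: 0.0
t: 2.28
ee_pos: [456.6, 229.6, 151.1]
orientation: [0.642, 3.074, 0.002]
ft_force: [-1.5, 0.4, 6.2]
width: 59.6
grasp_force: 30.0
```

```bash
echo '[[[0, 0, -0.3, 0, 0, -0.12], [0, 0, -0.3, 0, 0, -0.12], [0, 0, -0.3, 0, 0, -0.12], [0, 0, -0.3, 0, 0, -0.12], [0, 0, -0.3, 0, 0, -0.12]]]' > next.json && python3 jog.py next.json
echo '[[[0, 0, -0.3, 0, 0, -0.12], [0, 0, -0.3, 0, 0, -0.12], [0, 0, -0.3, 0, 0, -0.12], [0, 0, -0.3, 0, 0, -0.12], [0, 0, 0, 0, 0, 0]]]' > next.json && python3 jog.py next.json
python3 - <<'E'
from workcell import ctrl
o=ctrl.get_obs();print(o["qpos"],o["moment"],o["ft_force"])
E
```

```text
t: 2.7
ee_pos: [456.0, 229.0, 152.0]
orientation: [0.304, -3.127, 0.001]
ft_force: [-1.8, -1.9, 1.5]
width: 59.9
grasp_force: 30.0
t: 3.12
ee_pos: [456.4, 229.3, 153.3]
orientation: [-1.036, 2.965, 0.0]
ft_force: [0.1, -0.1, 2.4]
width: 60.0
grasp_force: 30.0
[ 4.42263479e-01  3.82984189e-01  1.94302016e+00  2.09215493e-05
  8.14828226e-01 -1.80079318e+00] [0.22214936 0.00496729 0.02792311] [ 0.13824579 -0.123908    2.43671711]
```

```bash
echo '[[[0, 0, -0.3, 0, 0, -0.12], [0, 0, -0.3, 0, 0, -0.12], [0, 0, -0.3, 0, 0, -0.12], [0, 0, -0.3, 0, 0, -0.12], [0, 0, -0.3, 0, 0, -0.12]]]' > next.json && python3 jog.py next.json
echo '[[[0, 0, 0, 0, 0, 0], [0, 0, 0, 0, 0, 0], [0, 0, 0, 0, 0, 0]]]' > next.json && python3 jog.py next.json 76
echo '[[[0, 0, 0, 0, 0, 0.12], [0, 0, 0, 0, 0, 0.12], [0, 0, 0, 0, 0, 0.12], [0, 0, 0, 0, 0, 0.12], [0, 0, 0, 0, 0, 0.12]]]' > next.json && python3 jog.py next.json
echo '[[[0, 0, 0, 0, 0, 0.12], [0, 0, 0, 0, 0, 0.12], [0, 0, 0, 0, 0, 0.12], [0, 0, 0, 0, 0, 0.12], [0, 0, 0, 0, 0, 0.12]]]' > next.json && python3 jog.py next.json
echo '[[[0, 0, 0, 0, 0, 0.12], [0, 0, 0, 0, 0, 0.12], [0, 0, 0, 0, 0, 0.12], [0, 0, 0, 0, 0, 0.12], [0, 0, 0, 0, 0, 0.12]]]' > next.json && python3 jog.py next.json
echo '[[[0, 0, 0, 0, 0, 0.12], [0, 0, 0, 0, 0, 0.12], [0, 0, 0, 0, 0, 0.12], [0, 0, 0, 0, 0, 0.12], [0, 0, 0, 0, 0, 0.12]]]' > next.json && python3 jog.py next.json
echo '[[[0, 0, 0, 0, 0, 0.12], [0, 0, 0, 0, 0, 0.12], [0, 0, 0, 0, 0, 0.12], [0, 0, 0, 0, 0, 0.12], [0, 0, 0, 0, 0, 0.12]]]' > next.json && python3 jog.py next.json
echo '[[[0, 0, 0, 0, 0, 0.12], [0, 0, 0, 0, 0, 0.12], [0, 0, 0, 0, 0, 0.12], [0, 0, 0, 0, 0, 0.12], [0, 0, 0, 0, 0, 0.12]]]' > next.json && python3 jog.py next.json
echo '[[[0, 0, 0, 0, 0, 0.12], [0, 0, 0, 0, 0, 0.12], [0, 0, 0, 0, 0, 0.12], [0, 0, 0, 0, 0, 0.12], [0, 0, 0, 0, 0, 0.12]]]' > next.json && python3 jog.py next.json
echo '[[[0, 0, 0, 0, 0, 0.12], [0, 0, 0, 0, 0, 0.12], [0, 0, 0, 0, 0, 0.12], [0, 0, 0, 0, 0, 0.12], [0, 0, 0, 0, 0, 0.12]]]' > next.json && python3 jog.py next.json
python3 look.py scene s2; python3 -c "
from h import *
d=np.load('pics/s2.npz')['img'];cv2.imwrite('pics/s2c.png',cv2.resize(d[180:340,420:580,::-1],(480,480)))"
```

```text
t: 3.53
ee_pos: [456.3, 229.4, 154.7]
orientation: [-1.862, 2.529, 0.0]
ft_force: [-0.6, -0.8, 1.0]
width: 59.5
grasp_force: 30.0
t: 3.78
ee_pos: [456.0, 229.2, 154.3]
orientation: [1.855, -2.535, -0.0]
ft_force: [0.1, -0.4, -0.3]
width: 74.7
grasp_force: 0.0
t: 4.2
ee_pos: [456.0, 229.2, 154.3]
orientation: [1.015, -2.973, 0.0]
ft_force: [0.5, -0.7, 0.8]
width: 76.3
grasp_force: 0.0
t: 4.62
ee_pos: [456.0, 229.3, 154.3]
orientation: [0.091, -3.14, 0.0]
ft_force: [0.9, 0.3, -0.3]
width: 76.0
grasp_force: 0.0
t: 5.03
ee_pos: [456.0, 229.2, 154.3]
orientation: [-0.841, -3.027, 0.0]
ft_force: [0.4, -1.0, -0.3]
width: 75.9
grasp_force: 0.0
t: 5.45
ee_pos: [456.0, 229.3, 154.3]
orientation: [-1.698, -2.643, 0.0]
ft_force: [0.2, -0.5, 1.4]
width: 76.0
grasp_force: 0.0
t: 5.87
ee_pos: [456.0, 229.3, 154.3]
orientation: [-2.403, -2.024, 0.0]
ft_force: [0.7, -0.1, 0.1]
width: 75.8
grasp_force: 0.0
t: 6.28
ee_pos: [456.0, 229.2, 154.2]
orientation: [2.894, 1.223, -0.0]
ft_force: [0.4, -0.1, 0.2]
width: 75.7
grasp_force: 0.0
t: 6.7
ee_pos: [456.0, 229.3, 154.3]
orientation: [3.126, 0.313, -0.0]
ft_force: [0.4, -0.7, 0.0]
width: 76.0
grasp_force: 0.0
t: 7.12
ee_pos: [456.0, 229.2, 154.2]
orientation: [3.079, -0.624, -0.0]
ft_force: [-0.2, 0.7, 0.1]
width: 76.1
grasp_force: 0.0
{'t': 7.117, 'qpos': [0.443, 0.381, 1.943, 0.0, 0.818, 2.413], 'ee_pos': [455.967, 229.241, 154.248], 'orientation': [3.079, -0.624, -0.0], 'ft_force': [-0.197, 0.744, 0.142], 'width': 76.052}
```

View pics/s2c.png

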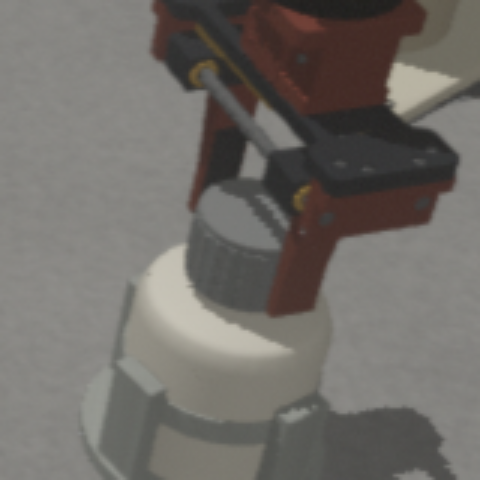

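The scene crop shows the cap upright on the neck at crop (240,240), with the open fingers on either side of it.

```bash
echo '[[[0, 0, 0, 0, 0, 0], [0, 0, 0, 0, 0, 0], [0, 0, 0, 0, 0, 0], [0, 0, 0, 0, 0, 0], [0, 0, 0, 0, 0, 0]]]' > next.json && python3 jog.py next.json 40
echo '[[[0, 0, -0.3, 0, 0, -0.12], [0, 0, -0.3, 0, 0, -0.12], [0, 0, -0.3, 0, 0, -0.12], [0, 0, -0.3, 0, 0, -0.12], [0, 0, -0.3, 0, 0, -0.12]]]' > next.json && python3 jog.py next.json
echo '[[[0, 0, -0.3, 0, 0, -0.12], [0, 0, -0.3, 0, 0, -0.12], [0, 0, -0.3, 0, 0, -0.12], [0, 0, -0.3, 0, 0, -0.12], [0, 0, -0.3, 0, 0, -0.12]]]' > next.json && python3 jog.py next.json
echo '[[[0, 0, -0.3, 0, 0, -0.12], [0, 0, -0.3, 0, 0, -0.12], [0, 0, -0.3, 0, 0, -0.12], [0, 0, -0.3, 0, 0, -0.12], [0, 0, -0.3, 0, 0, -0.12]]]' > next.json && python3 jog.py next.json
echo '[[[0, 0, -0.3, 0, 0, -0.12], [0, 0, -0.3, 0, 0, -0.12], [0, 0, -0.3, 0, 0, -0.12], [0, 0, -0.3, 0, 0, -0.12], [0, 0, -0.3, 0, 0, -0.12]]]' > next.json && python3 jog.py next.json
python3 -c "
from workcell import ctrl
o=ctrl.get_obs();print(o['qpos'],o['moment'],o['ft_force'])"
```

```text
t: 7.58
ee_pos: [456.1, 229.3, 154.3]
orientation: [3.082, -0.608, -0.0]
ft_force: [0.3, -0.1, -1.0]
width: 60.0
grasp_force: 30.0
t: 8.0
ee_pos: [455.9, 229.3, 155.9]
orientation: [3.123, 0.339, -0.0]
ft_force: [-0.5, 0.3, -0.2]
width: 59.8
grasp_force: 30.0
t: 8.42
ee_pos: [456.0, 229.3, 157.4]
orientation: [2.884, 1.247, -0.0]
ft_force: [-0.7, -0.3, 0.5]
width: 59.9
grasp_force: 30.0
t: 8.83
ee_pos: [456.0, 229.2, 158.9]
orientation: [2.386, 2.043, -0.0]
ft_force: [-0.7, -0.9, 0.3]
width: 59.5
grasp_force: 30.0
t: 9.25
ee_pos: [456.1, 229.3, 160.4]
orientation: [1.676, 2.657, -0.0]
ft_force: [0.5, 0.1, 0.5]
width: 59.7
grasp_force: 30.0
[ 4.42486125e-01  3.71313238e-01  1.93898956e+00 -8.50134071e-05
  8.31256876e-01 -2.86251011e-03] [-0.05363909  0.02774411 -0.00221035] [0.49533225 0.09292353 0.53080359]
```

Forces are negligible. I'll finish this stroke, then release and rewind.

```bash
echo '[[[0, 0, -0.3, 0, 0, -0.12], [0, 0, -0.3, 0, 0, -0.12], [0, 0, -0.3, 0, 0, -0.12], [0, 0, -0.3, 0, 0, -0.12], [0, 0, -0.3, 0, 0, -0.12]]]' > next.json && python3 jog.py next.json
echo '[[[0, 0, -0.3, 0, 0, -0.12], [0, 0, -0.3, 0, 0, -0.12], [0, 0, -0.3, 0, 0, -0.12], [0, 0, -0.3, 0, 0, -0.12], [0, 0, -0.3, 0, 0, -0.12]]]' > next.json && python3 jog.py next.json
echo '[[[0, 0, -0.3, 0, 0, -0.12], [0, 0, -0.3, 0, 0, -0.12], [0, 0, -0.3, 0, 0, -0.12], [0, 0, -0.3, 0, 0, -0.12], [0, 0, -0.3, 0, 0, -0.12]]]' > next.json && python3 jog.py next.json
echo '[[[0, 0, -0.3, 0, 0, -0.12], [0, 0, -0.3, 0, 0, -0.12], [0, 0, -0.3, 0, 0, -0.12], [0, 0, -0.3, 0, 0, -0.12], [0, 0, -0.3, 0, 0, -0.12]]]' > next.json && python3 jog.py next.json
echo '[[[0, 0, 0, 0, 0, 0], [0, 0, 0, 0, 0, 0], [0, 0, 0, 0, 0, 0]]]' > next.json && python3 jog.py next.json 76
python3 look.py scene s3; python3 -c "
from h import *
d=np.load('pics/s3.npz')['img'];e=np.load('pics/s2.npz')['img'];f=lambda d:cv2.resize(d[200:300,460:560,::-1],(400,400))
cv2.imwrite('pics/s3c.png',np.hstack([f(e),f(d)]))"
```

```text
t: 9.67
ee_pos: [456.1, 229.4, 162.0]
orientation: [-0.816, -3.034, -0.0]
ft_force: [-0.6, 0.4, -0.7]
width: 59.7
grasp_force: 30.0
t: 10.08
ee_pos: [455.8, 229.3, 163.4]
orientation: [0.117, -3.139, -0.0]
ft_force: [-2.0, 0.4, 2.0]
width: 59.6
grasp_force: 30.0
t: 10.5
ee_pos: [455.7, 229.2, 164.9]
orientation: [1.039, -2.964, -0.0]
ft_force: [-2.3, -0.2, 1.3]
width: 59.4
grasp_force: 30.0
t: 10.92
ee_pos: [455.8, 229.1, 166.5]
orientation: [1.869, -2.524, -0.0]
ft_force: [-0.9, -1.6, 1.3]
width: 60.0
grasp_force: 30.0
t: 11.17
ee_pos: [456.1, 229.3, 166.4]
orientation: [-1.857, 2.534, 0.0]
ft_force: [-0.3, -0.3, -0.3]
width: 74.6
grasp_force: 0.0
{'t': 11.167, 'qpos': [0.443, 0.362, 1.935, 0.0, 0.844, -2.393], 'ee_pos': [456.113, 229.346, 166.366], 'orientation': [-1.857, 2.534, 0.0], 'ft_force': [-0.328, -0.331, -0.323], 'width': 74.584}
```

View pics/s3c.png

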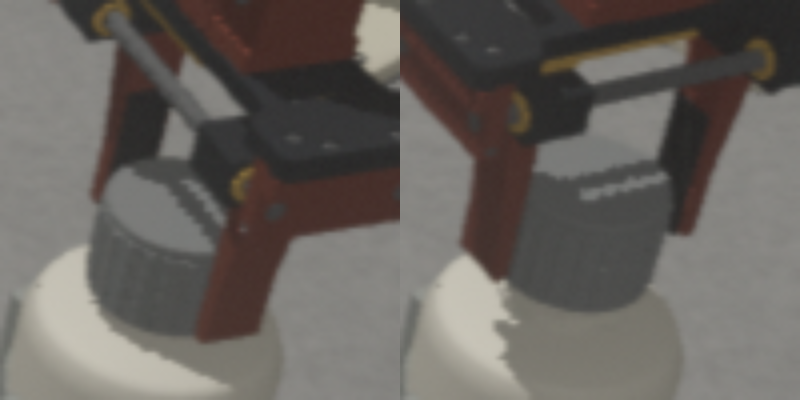

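The pair of crops shows the cap bottom moving up from row 338 to 312, so it has risen by roughly 12 mm and is still upright. Next is the rewind and the last stroke.

```bash
(
echo '[[[0, 0, 0, 0, 0, 0.12], [0, 0, 0, 0, 0, 0.12], [0, 0, 0, 0, 0, 0.12], [0, 0, 0, 0, 0, 0.12], [0, 0, 0, 0, 0, 0.12]]]' > next.json && python3 jog.py next.json
echo '[[[0, 0, 0, 0, 0, 0.12], [0, 0, 0, 0, 0, 0.12], [0, 0, 0, 0, 0, 0.12], [0, 0, 0, 0, 0, 0.12], [0, 0, 0, 0, 0, 0.12]]]' > next.json && python3 jog.py next.json
echo '[[[0, 0, 0, 0, 0, 0.12], [0, 0, 0, 0, 0, 0.12], [0, 0, 0, 0, 0, 0.12], [0, 0, 0, 0, 0, 0.12], [0, 0, 0, 0, 0, 0.12]]]' > next.json && python3 jog.py next.json
echo '[[[0, 0, 0, 0, 0, 0.12], [0, 0, 0, 0, 0, 0.12], [0, 0, 0, 0, 0, 0.12], [0, 0, 0, 0, 0, 0.12], [0, 0, 0, 0, 0, 0.12]]]' > next.json && python3 jog.py next.json
echo '[[[0, 0, 0, 0, 0, 0.12], [0, 0, 0, 0, 0, 0.12], [0, 0, 0, 0, 0, 0.12], [0, 0, 0, 0, 0, 0.12], [0, 0, 0, 0, 0, 0.12]]]' > next.json && python3 jog.py next.json
echo '[[[0, 0, 0, 0, 0, 0.12], [0, 0, 0, 0, 0, 0.12], [0, 0, 0, 0, 0, 0.12], [0, 0, 0, 0, 0, 0.12], [0, 0, 0, 0, 0, 0.12]]]' > next.json && python3 jog.py next.json
echo '[[[0, 0, 0, 0, 0, 0.12], [0, 0, 0, 0, 0, 0.12], [0, 0, 0, 0, 0, 0.12], [0, 0, 0, 0, 0, 0.12], [0, 0, 0, 0, 0, 0.12]]]' > next.json && python3 jog.py next.json
echo '[[[0, 0, 0, 0, 0, 0.12], [0, 0, 0, 0, 0, 0.12], [0, 0, 0, 0, 0, 0.12], [0, 0, 0, 0, 0, 0.12], [0, 0, 0, 0, 0, 0.12]]]' > next.json && python3 jog.py next.json
echo '[[[0, 0, 0, 0, 0, 0], [0, 0, 0, 0, 0, 0], [0, 0, 0, 0, 0, 0], [0, 0, 0, 0, 0, 0], [0, 0, 0, 0, 0, 0]]]' > next.json && python3 jog.py next.json 40
echo '[[[0, 0, -0.3, 0, 0, -0.12], [0, 0, -0.3, 0, 0, -0.12], [0, 0, -0.3, 0, 0, -0.12], [0, 0, -0.3, 0, 0, -0.12], [0, 0, -0.3, 0, 0, -0.12]]]' > next.json && python3 jog.py next.json
echo '[[[0, 0, -0.3, 0, 0, -0.12], [0, 0, -0.3, 0, 0, -0.12], [0, 0, -0.3, 0, 0, -0.12], [0, 0, -0.3, 0, 0, -0.12], [0, 0, -0.3, 0, 0, -0.12]]]' > next.json && python3 jog.py next.json
echo '[[[0, 0, -0.3, 0, 0, -0.12], [0, 0, -0.3, 0, 0, -0.12], [0, 0, -0.3, 0, 0, -0.12], [0, 0, -0.3, 0, 0, -0.12], [0, 0, -0.3, 0, 0, -0.12]]]' > next.json && python3 jog.py next.json
echo '[[[0, 0, -0.3, 0, 0, -0.12], [0, 0, -0.3, 0, 0, -0.12], [0, 0, -0.3, 0, 0, -0.12], [0, 0, -0.3, 0, 0, -0.12], [0, 0, -0.3, 0, 0, -0.12]]]' > next.json && python3 jog.py next.json
echo '[[[0, 0, -0.3, 0, 0, -0.12], [0, 0, -0.3, 0, 0, -0.12], [0, 0, -0.3, 0, 0, -0.12], [0, 0, -0.3, 0, 0, -0.12], [0, 0, -0.3, 0, 0, -0.12]]]' > next.json && python3 jog.py next.json
) | grep -v orient | paste - - - - - 
```

```text
t: 11.63	ee_pos: [456.1, 229.3, 166.3]	ft_force: [-0.8, 0.1, -0.1]	width: 75.9	grasp_force: 0.0
t: 12.05	ee_pos: [456.1, 229.3, 166.3]	ft_force: [0.9, 0.0, -0.3]	width: 76.2	grasp_force: 0.0
t: 12.47	ee_pos: [456.1, 229.3, 166.3]	ft_force: [-1.1, 0.1, 0.2]	width: 76.1	grasp_force: 0.0
t: 12.88	ee_pos: [456.1, 229.3, 166.3]	ft_force: [-0.5, -0.7, -0.4]	width: 76.0	grasp_force: 0.0
t: 13.3	ee_pos: [456.1, 229.3, 166.3]	ft_force: [-0.8, 0.1, -0.3]	width: 76.0	grasp_force: 0.0
t: 13.72	ee_pos: [456.1, 229.3, 166.3]	ft_force: [0.2, 0.0, 0.5]	width: 75.7	grasp_force: 0.0
t: 14.13	ee_pos: [456.1, 229.3, 166.3]	ft_force: [-0.1, -0.5, -0.7]	width: 76.1	grasp_force: 0.0
t: 14.55	ee_pos: [456.1, 229.3, 166.3]	ft_force: [0.5, 0.1, -0.5]	width: 75.9	grasp_force: 0.0
t: 14.97	ee_pos: [456.1, 229.4, 166.4]	ft_force: [0.3, 0.4, -0.2]	width: 59.7	grasp_force: 30.0
t: 15.38	ee_pos: [456.1, 229.3, 167.9]	ft_force: [0.3, 0.4, 0.1]	width: 59.7	grasp_force: 30.0
t: 15.8	ee_pos: [456.1, 229.4, 169.5]	ft_force: [-1.0, 1.0, 0.8]	width: 60.0	grasp_force: 30.0
t: 16.22	ee_pos: [455.8, 229.4, 170.9]	ft_force: [-1.4, -0.3, 0.8]	width: 59.7	grasp_force: 30.0
t: 16.63	ee_pos: [455.6, 229.2, 172.4]	ft_force: [-2.1, -0.3, 2.2]	width: 59.6	grasp_force: 30.0
t: 17.05	ee_pos: [455.7, 229.0, 173.9]	ft_force: [-2.1, -0.5, 2.4]	width: 59.6	grasp_force: 30.0
```

```bash
(
echo '[[[0, 0, -0.3, 0, 0, -0.12], [0, 0, -0.3, 0, 0, -0.12], [0, 0, -0.3, 0, 0, -0.12], [0, 0, -0.3, 0, 0, -0.12], [0, 0, -0.3, 0, 0, -0.12]]]' > next.json && python3 jog.py next.json
echo '[[[0, 0, -0.3, 0, 0, -0.12], [0, 0, -0.3, 0, 0, -0.12], [0, 0, -0.3, 0, 0, -0.12], [0, 0, -0.3, 0, 0, -0.12], [0, 0, -0.3, 0, 0, -0.12]]]' > next.json && python3 jog.py next.json
echo '[[[0, 0, -0.3, 0, 0, -0.12], [0, 0, -0.3, 0, 0, -0.12], [0, 0, -0.3, 0, 0, -0.12], [0, 0, -0.3, 0, 0, -0.12], [0, 0, -0.3, 0, 0, -0.12]]]' > next.json && python3 jog.py next.json
echo '[[[0, 0, -1, 0, 0, 0], [0, 0, -1, 0, 0, 0], [0, 0, 0, 0, 0, 0]]]' > next.json && python3 jog.py next.json
) | grep -v orient | paste - - - - - 
```

```text
t: 17.47	ee_pos: [456.0, 229.1, 175.5]	ft_force: [-0.1, -0.7, 1.8]	width: 60.1	grasp_force: 30.0
t: 17.88	ee_pos: [456.2, 229.2, 177.0]	ft_force: [-0.7, -0.9, 1.1]	width: 59.7	grasp_force: 30.0
t: 18.3	ee_pos: [456.2, 229.4, 178.5]	ft_force: [-0.2, -0.2, 2.1]	width: 60.1	grasp_force: 30.0
t: 18.55	ee_pos: [456.0, 229.3, 180.4]	ft_force: [-0.6, 0.2, -1.9]	width: 60.1	grasp_force: 30.0
```

```bash
(
echo '[[[0, 0, -2, 0, 0, 0], [0, 0, -2, 0, 0, 0], [0, 0, -3, 0, 0, 0], [0, 0, -4, 0, 0, 0], [0, 0, -5, 0, 0, 0]]]' > next.json && python3 jog.py next.json
echo '[[[0, 0, -7, 0, 0, 0], [0, 0, -7, 0, 0, 0.12], [0, 0, -7, 0, 0, 0.12], [0, 0, -7, 0, 0, 0.12], [0, 0, -7, 0, 0, 0.12]]]' > next.json && python3 jog.py next.json
echo '[[[0, 0, 0, 0, 0, 0.12], [0, 0, 0, 0, 0, 0.12], [0, 0, 0, 0, 0, 0.12], [0, 0, 0, 0, 0, 0.12], [0, 0, 0, 0, 0, 0.12]]]' > next.json && python3 jog.py next.json
echo '[[[0, 0, 0, 0, 0, 0.12], [0, 0, 0, 0, 0, 0.12], [0, 0, 0, 0, 0, 0.12], [0, 0, 0, 0, 0, 0.12], [0, 0, 0, 0, 0, 0.12]]]' > next.json && python3 jog.py next.json
echo '[[[0, 0, 0, 0, 0, 0], [0, 0, 0, 0, 0, 0]]]' > next.json && python3 jog.py next.json
) | grep -v orient | paste - - - - - ; python3 look.py top t4; python3 - <<'E'
from workcell import ctrl
import numpy as np
from scipy.spatial.transform import Rotation as Ro
o=ctrl.get_obs();M=Ro.from_rotvec(o["orientation"]).as_matrix();print(M.round(3))
print(M.T@(np.array([548,-184,o["ee_pos"][2]])-o["ee_pos"]))
E
```

```text
t: 18.97	ee_pos: [456.0, 229.3, 196.7]	ft_force: [-0.4, -0.6, -0.6]	width: 60.0	grasp_force: 30.0
t: 19.38	ee_pos: [456.2, 229.4, 232.4]	ft_force: [0.6, -0.5, -0.9]	width: 59.7	grasp_force: 30.0
t: 19.8	ee_pos: [456.2, 229.4, 232.1]	ft_force: [0.8, -0.1, -1.7]	width: 59.9	grasp_force: 30.0
t: 20.22	ee_pos: [456.2, 229.4, 232.0]	ft_force: [-0.5, -1.0, -0.4]	width: 60.1	grasp_force: 30.0
t: 20.38	ee_pos: [456.2, 229.4, 231.9]	ft_force: [-0.8, 0.3, -1.4]	width: 60.0	grasp_force: 30.0
{'t': 20.383, 'qpos': [0.443, 0.266, 1.887, 0.0, 0.988, -0.72], 'ee_pos': [456.202, 229.37, 231.901], 'orientation': [0.637, 3.076, 0.001], 'ft_force': [-0.78, 0.272, -1.388], 'width': 60.042}
[[-0.918  0.397  0.   ]
 [ 0.397  0.918  0.   ]
 [-0.     0.    -1.   ]]
[-2.48337923e+02 -3.42954441e+02 -3.92061769e-02]
```

View pics/t4.png

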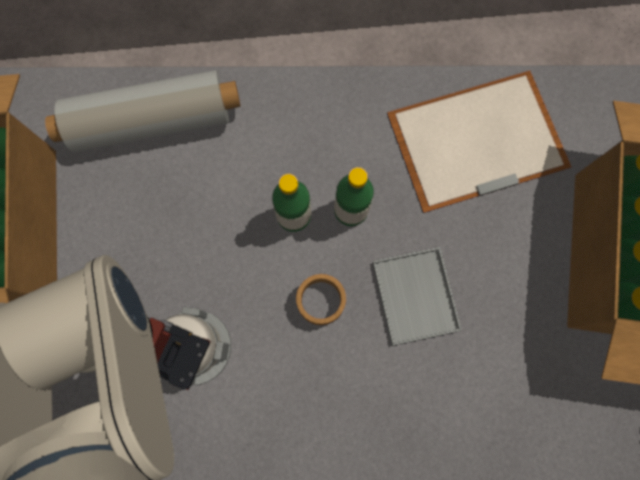

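The top view shows the tray at (416,297), with the bottles and the tape where they were at the start. The gripper holds the cap above the jar at about (185,350). Next is the transfer to the tray.

```bash
(
echo '[[[-8, -11, 0, 0, 0, 0], [-16, -22, 0, 0, 0, 0], [-22, -30, 0, 0, 0, 0], [-22, -30, 0, 0, 0, 0], [-22, -30, 0, 0, 0, 0]]]' > next.json && python3 jog.py next.json
echo '[[[-22, -30, 0, 0, 0, 0], [-22, -30, 0, 0, 0, 0], [-22, -30, 0, 0, 0, 0], [-22, -30, 0, 0, 0, 0], [-22, -30, 0, 0, 0, 0]]]' > next.json && python3 jog.py next.json
echo '[[[-22, -30, 0, 0, 0, 0], [-16, -23, 0, 0, 0, 0], [-10, -17, 0, 0, 0, 0], [0, 0, 0, 0, 0, 0], [0, 0, 0, 0, 0, 0]]]' > next.json && python3 jog.py next.json
) | grep -v orient | paste - - - - - ; python3 look.py scene s5; python3 look.py wrist w5; python3 -c "
import cv2,numpy as np
a,b=[np.load(f'pics/{n}.npz')['img'][:,:,::-1] for n in('s5','w5')]
cv2.imwrite('pics/p5.png',np.hstack([cv2.resize(x,(400,300)) for x in(a,b)]))"
```

```text
t: 20.85	ee_pos: [489.4, 79.3, 231.7]	ft_force: [0.4, 0.9, -1.8]	width: 60.0	grasp_force: 30.0
t: 21.27	ee_pos: [530.2, -102.9, 231.7]	ft_force: [-0.2, 0.6, -1.1]	width: 59.9	grasp_force: 30.0
t: 21.68	ee_pos: [545.8, -185.0, 231.2]	ft_force: [-0.9, 1.2, -0.9]	width: 60.1	grasp_force: 30.0
{'t': 21.683, 'qpos': [-0.348, 0.363, 1.746, 0.0, 1.033, -1.507], 'ee_pos': [545.848, -185.01, 231.218], 'orientation': [-0.642, -3.075, -0.0], 'ft_force': [-0.856, 1.234, -0.872], 'width': 60.115}
{'t': 21.733, 'qpos': [-0.346, 0.362, 1.747, 0.0, 1.033, -1.506], 'ee_pos': [545.683, -184.022, 231.203], 'orientation': [-0.641, -3.075, -0.001], 'ft_force': [-0.426, 0.548, -1.492], 'width': 59.802}
```

View pics/p5.png

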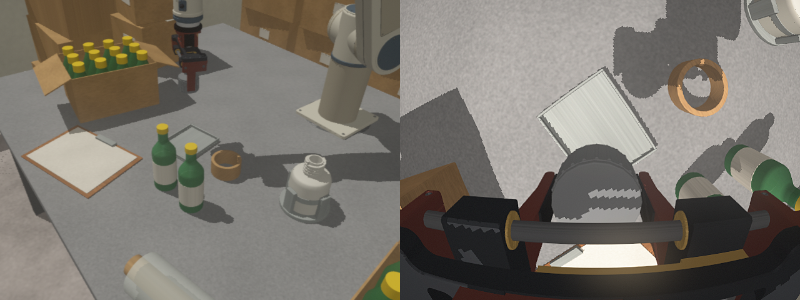

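The left half shows the jar open and the cap held above the tray area. The right half shows the cap upright between the fingers, with the tray beneath. Lowering next.

```bash
(
echo '[[[0, 0, 20, 0, 0, 0], [0, 0, 30, 0, 0, 0], [0, 0, 30, 0, 0, 0], [0, 0, 30, 0, 0, 0], [0, 0, 30, 0, 0, 0]]]' > next.json && python3 jog.py next.json
echo '[[[0, 0, 20, 0, 0, 0], [0, 0, 15, 0, 0, 0], [0, 0, 10, 0, 0, 0], [0, 0, 6, 0, 0, 0], [0, 0, 2, 0, 0, 0]]]' > next.json && python3 jog.py next.json
echo '[[[0, 0, 0, 0, 0, 0], [0, 0, 0, 0, 0, 0]]]' > next.json && python3 jog.py next.json
echo '[[[0, 0, 0.5, 0, 0, 0], [0, 0, 0.5, 0, 0, 0], [0, 0, 0.5, 0, 0, 0], [0, 0, 0.5, 0, 0, 0]]]' > next.json && python3 jog.py next.json
) | grep -v orient | paste - - - - -
```

```text
t: 22.2	ee_pos: [546.1, -182.7, 90.6]	ft_force: [0.1, -0.2, -0.9]	width: 59.5	grasp_force: 30.0
t: 22.62	ee_pos: [546.0, -183.4, 37.9]	ft_force: [-0.6, -0.4, -1.3]	width: 59.7	grasp_force: 30.0
t: 22.78	ee_pos: [546.7, -184.3, 39.3]	ft_force: [0.1, -1.1, -0.5]	width: 59.7	grasp_force: 30.0
t: 23.12	ee_pos: [546.2, -184.4, 36.7]	ft_force: [-0.0, 0.0, -0.5]	width: 59.8	grasp_force: 30.0
```

```bash
(
echo '[[[0, 0, 0.5, 0, 0, 0], [0, 0, 0.5, 0, 0, 0], [0, 0, 0, 0, 0, 0]]]' > next.json && python3 jog.py next.json
echo '[[[0, 0, 0.5, 0, 0, 0], [0, 0, 0.5, 0, 0, 0], [0, 0, 0, 0, 0, 0]]]' > next.json && python3 jog.py next.json
echo '[[[0, 0, 0.5, 0, 0, 0], [0, 0, 0, 0, 0, 0]]]' > next.json && python3 jog.py next.json
) | grep -v orient | paste - - - - -
```

```text
t: 23.37	ee_pos: [546.0, -184.3, 35.3]	ft_force: [0.2, -0.2, -1.0]	width: 59.4	grasp_force: 30.0
t: 23.62	ee_pos: [546.0, -184.3, 34.2]	ft_force: [-0.1, -0.6, -1.3]	width: 60.1	grasp_force: 30.0
t: 23.78	ee_pos: [546.0, -184.2, 33.8]	ft_force: [-0.4, -0.6, -0.2]	width: 59.5	grasp_force: 30.0
```

```bash
(
echo '[[[0, 0, 0.4, 0, 0, 0], [0, 0, 0, 0, 0, 0]]]' > next.json && python3 jog.py next.json
echo '[[[0, 0, 0.4, 0, 0, 0], [0, 0, 0, 0, 0, 0]]]' > next.json && python3 jog.py next.json
echo '[[[0, 0, 0.4, 0, 0, 0], [0, 0, 0, 0, 0, 0]]]' > next.json && python3 jog.py next.json
) | grep -v orient | paste - - - - -
```

```text
t: 23.95	ee_pos: [546.0, -184.3, 33.4]	ft_force: [-0.5, -0.5, -0.3]	width: 59.9	grasp_force: 30.0
t: 24.12	ee_pos: [546.0, -184.3, 33.0]	ft_force: [-0.0, -0.3, -0.5]	width: 59.8	grasp_force: 30.0
t: 24.28	ee_pos: [546.0, -184.3, 32.6]	ft_force: [0.7, 0.9, -1.4]	width: 59.9	grasp_force: 30.0
```

```bash
(
echo '[[[0, 0, 0.3, 0, 0, 0], [0, 0, 0, 0, 0, 0]]]' > next.json && python3 jog.py next.json
echo '[[[0, 0, 0.3, 0, 0, 0], [0, 0, 0, 0, 0, 0]]]' > next.json && python3 jog.py next.json
echo '[[[0, 0, 0.3, 0, 0, 0], [0, 0, 0, 0, 0, 0]]]' > next.json && python3 jog.py next.json
) | grep -v orient | paste - - - - -
```

```text
t: 24.45	ee_pos: [546.1, -184.3, 32.4]	ft_force: [-0.3, -0.2, -0.7]	width: 59.8	grasp_force: 30.0
t: 24.62	ee_pos: [546.1, -184.3, 32.4]	ft_force: [-0.1, 0.2, 2.9]	width: 59.8	grasp_force: 30.0
t: 24.78	ee_pos: [546.1, -184.3, 32.4]	ft_force: [-2.6, 1.3, 6.3]	width: 59.7	grasp_force: 30.0
```

Contact: z has stopped at 32.4 mm and the force is rising. I'll release and back off.

```bash
(
echo '[[[0, 0, 0, 0, 0, 0], [0, 0, 0, 0, 0, 0], [0, 0, 0, 0, 0, 0], [0, 0, 0, 0, 0, 0]]]' > next.json && python3 jog.py next.json 84
echo '[[[0, 0, -5, 0, 0, 0], [0, 0, -12, 0, 0, 0], [0, 0, -25, 0, 0, 0], [0, 0, -35, 0, 0, 0], [0, 0, -35, 0, 0, 0]]]' > next.json && python3 jog.py next.json
echo '[[[-10, 20, -30, 0, 0, 0], [10, 25, -30, 0, 0, 0], [15, 30, -20, 0, 0, 0], [15, 30, 0, 0, 0, 0], [0, 0, 0, 0, 0, 0]]]' > next.json && python3 jog.py next.json
) | grep -v orient | paste - - - - -
python3 look.py wrist w6;python3 look.py top t6;python3 look.py scene s6; python3 -c "
import cv2,numpy as np
a,b,c=[np.load(f'pics/{n}.npz')['img'][:,:,::-1] for n in('t6','s6','w6')]
cv2.imwrite('pics/p6.png',np.vstack([np.hstack([cv2.resize(x,(400,300)) for x in(a,b[160:340,230:470])]),np.hstack([cv2.resize(x,(400,300)) for x in(c,a[230:360,340:500])])]))"
```

```text
t: 25.12	ee_pos: [546.1, -184.3, 31.7]	ft_force: [0.6, -0.5, 0.4]	width: 82.4	grasp_force: 0.0
t: 25.53	ee_pos: [545.4, -184.1, 145.2]	ft_force: [0.5, -0.5, -0.7]	width: 83.9	grasp_force: 0.0
t: 25.95	ee_pos: [560.9, -71.9, 226.6]	ft_force: [0.1, -0.1, -1.0]	width: 84.0	grasp_force: 0.0
{'t': 25.95, 'qpos': [-0.149, 0.351, 1.776, 0.002, 1.011, -1.312], 'ee_pos': [560.896, -71.918, 226.626], 'orientation': [0.637, 3.073, 0.003], 'ft_force': [0.057, -0.131, -0.957], 'width': 84.017}
{'t': 26.0, 'qpos': [-0.152, 0.353, 1.776, 0.0, 1.01, -1.315], 'ee_pos': [560.65, -73.789, 225.671], 'orientation': [0.636, 3.074, 0.001], 'ft_force': [-0.892, -0.003, -0.227], 'width': 84.087}
{'t': 26.05, 'qpos': [-0.154, 0.354, 1.776, -0.0, 1.01, -1.316], 'ee_pos': [560.539, -75.107, 224.952], 'orientation': [0.638, 3.075, -0.0], 'ft_force': [-0.036, -0.505, -0.14], 'width': 84.299}
```

View pics/p6.png

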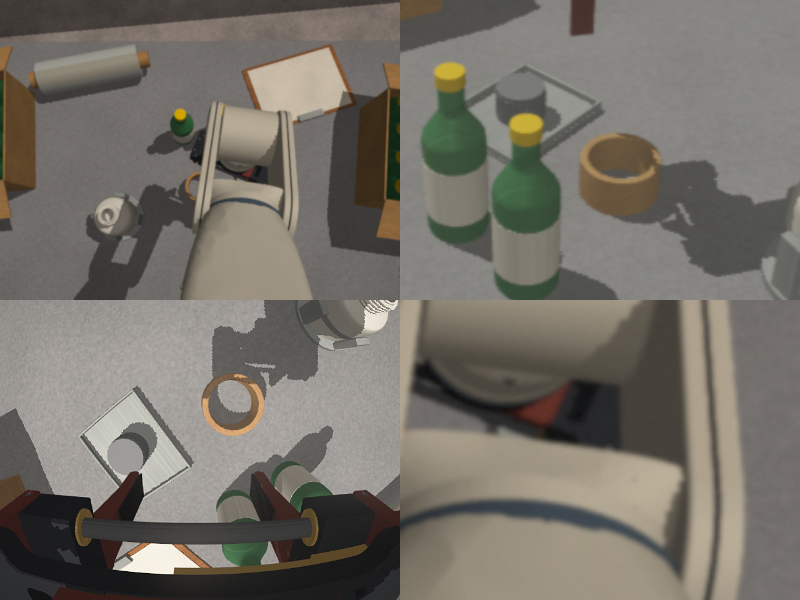

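The composite shows the cap standing flat in the middle of the tray, at (520,98) in the scene crop. The bottles and tape are where they stood, and the gripper is clear.

```bash
echo '[[[0, 0, 0, 0, 0, 0], [0, 0, 0, 0, 0, 0], [0, 0, 0, 0, 0, 0], [0, 0, 0, 0, 0, 0], [0, 0, 0, 0, 0, 0]]]' > next.json && python3 jog.py next.json; python3 -c "
from workcell import ctrl
print(ctrl.close_job())"
```

```text
t: 26.52
ee_pos: [560.5, -76.6, 223.5]
orientation: [-0.644, -3.074, 0.0]
ft_force: [0.3, -0.4, -0.3]
width: 83.7
grasp_force: 0.0
the job is handed in; nothing more can be done
None
```

The cap is unscrewed, lifted clear and standing mouth down in the tray, with the bottles and tape roll where they were; I handed the job in at about 26.5 s, and no verdict was printed.

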